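# Sniff the chamber seam, then hover over the reference leak

### The arm

A 6-joint arm with a two-finger parallel gripper is mounted at the origin on a cart in front of the work surface, level with it; the furniture and walls round the work are solid. World frame = base frame: x ahead of the robot, y to its left, z up, the work surface at z = 0. Lengths are in mm, angles in rad, forces in N, time in s.
With the tool pointing down it reaches from about 350 to 775 mm from the base axis. Payload 7.3 kg.
Tool frame: the origin (TCP) lies midway between the tips of the shut fingers; the grasp point (between the pads) lies 19 mm behind it; z points along the fingers, x is the direction in which the jaws open and shut, and the axes are right-handed (so a half turn about z gives the same grasp; the last joint's range is limited). The gripper opens to 92 mm and grips with 3 to 60 N. Pads are 19 mm wide; open, the fingers measure 130 mm over their backs; the gripper's body (75 mm by 190 mm) begins 47 mm behind the grasp point.
Start: joints at [-1.28, 0.342, 1.524, -0, 1.275, -0.146], TCP at [222.121, -475.718, 226.741] pointing down, gripper open.
Joint ranges: [-2.53, 2.53], [-0.77, 2.02], [0.04, 2.7], [-1, 4.14], [0.28, 2.66], [-3.11, 3.11]. Speed limits (rad/s): [2.57, 2.57, 3.14, 3.14, 3.14, 3.14].

### API

Orientations are given as [roll, pitch, yaw] about the fixed x, y, z axes, in that order (R = Rz(yaw) Ry(pitch) Rx(roll)).
In Python, from plant import bot gives the robot as it stands.
- The arm moves only by the shell command python3 -m pendant 'ROWS' [OPENING]. ROWS is JSON, a list of rows, each an object with "linear": the shift along the world's x, y, z in mm, a list of three; "twist": the turn about the world's z in degrees. In form: [{"linear": [x, y, z], "twist": twist}, ...]. A call has 1 to 20 rows; each row is the pose to reach, as a shift and turn from the pose commanded when the call began; what a row does not reach only later rows make up. A row lasts 1/8 s, in which the tool goes at most 62.5 mm and 10.7 degrees, less where a joint would pass 70% of its speed; a pose out of reach is approached as far as the arm can. A call with a gripper value outside its range is refused whole. OPENING is the closure in counts, from 0 (fully open) to 255 (shut), set as the call begins (- or left out, the last holds). The fingers move at their own pace and stop on an object; the grip force is fixed at half the most. Time passes only in rows, so rows that repeat a pose let the fingers close. It gives the time, the measured TCP pose, the force and the opening at its end, in the units of the state.
- bot.get_obs(): the state, without advancing time (a new reading comes with each control period).
- bot.capture(name): name is "scene" or "side" or "wrist"; returns a dict with "frame" (384x512x3 uint8, blue, green, red), "z_map" (384x512 float32, mm along the optical axis (not along the pixel's ray), 0 where there is no reading), "fx", "fy", "cx", "cy" (pixels), "rvec" (rotation vector, rad) and "tvec" (3), from world to camera coordinates, as OpenCV has them. Camera axes: x right, y down, z forward; pixel columns grow to the right and rows downward; lengths in mm; the calibration is good to about 2 mm. A picture is of the moment at which its call begins.
- bot.close_job(): hands the job in, once; it reports no verdict.
The state is a dict: "time": time; "joint_positions": joint angles; "dq": joint speeds; "tau": joint torques, N m; "tool_pos": TCP position; "tcp_rot": TCP orientation; "contact_force": force on the tool from outside, world axes, zero at the start; "moment": the same for the moment, N m; "grip_width": finger opening in mm.
Only numpy, scipy, OpenCV 4.12 (cv2) and the standard library are available. Lean on these libraries where they do the work, as an engineer would, in place of code of your own. Each camera call takes 0.05 s, during which the arm holds its last target. There are 200 camera calls.

### The job

Leak-check the vacuum chamber: take the orange-handled sniffer probe out of its stand and, keeping it upright, guide its tip slowly (about 3 cm/s) along the black lid seam a few millimetres above it without touching, from the corner with the green dot along the front edge to the next corner and on to the corner with the red dot. Then lift the probe, carry it over the row of jars without disturbing them, and stop with the tip upright and centred some 5 to 10 mm above the outlet of the blue reference leak, not touching it. Finish there while still holding the probe still; do not put it down.

Things in the scene. Friction and masses are not known exactly. Their poses are not given: they have to be found in the camera images.
- probe: Leak-sniffer probe, 136 mm long, 80 g, hanging upright in its stand. Origin: centre of its tip's lower end; z up along it. Tip tube 6 mm diameter to z = 38 mm; 18 mm body to 66; black 30 mm collar 65 to 70, resting on the stand; orange square handle 22 x 22 mm from 69 to 131, flats square to its x and y; button on top. Grip two opposite flats of the handle; lift it straight up.
- probe_stand: Fixed stand: black foot 72 x 72 x 8 mm, two steel columns, grey top plate 50 x 54 x 24 mm with its top 76 mm above the worktop and a vertical 21 mm through hole in which the probe hangs, tip 11 mm above the worktop (lift over 70 mm to clear). Origin: centre of underside.
- chamber: Fixed aluminium vacuum chamber, 110 (x) x 150 (y) mm, flat top at 46 mm. Steel lid flush in the top; its black 4 mm wide seam is a rectangle 70 (x) x 110 (y) mm, centred. Black knob, 24 mm diameter, 20 mm high, at the centre; flanged stub on the far side. Green and red dots on the rim lie 11 mm outside the seam's start and end corners. Origin: centre of underside; z up.
- seam_start (a point): Point on the chamber's top face on the seam line: the corner beside the green dot (chamber x -35, y +55, z 46 mm).
- seam_corner (a point): Point on the seam: the corner between start and end (chamber x -35, y -55, z 46 mm). The seam from start to here is straight, 110 mm, along the chamber's front edge (nearest the robot).
- seam_end (a point): Point on the seam: the corner beside the red dot (chamber x +35, y -55, z 46 mm). The seam from seam_corner to here is straight, 70 mm.
- leak_standard: Fixed reference leak: blue upright round body, foot 60 mm, waist 44 mm, neck 20 mm in diameter; flat white top 60 mm above the worktop with a black 8 mm outlet at its centre. Origin: centre of underside. The jars stand between it and the chamber; which of the two is on the left varies.
- leak_outlet (a point): Centre of the outlet, on the flat top of the leak standard, 60 mm above the worktop.
- jar_tray: Fixed white tray 200 x 66 x 18 mm (long side along its x, away from the robot), 3 mm thick, holding three loose jars in a row between the chamber and the leak standard. Origin at the centre of its underside.
- jar_b1: White jar with red cap, 44 mm diameter, 94 mm high, standing in the tray nearest the robot; its top is about 97 mm above the worktop. Origin at the centre of its underside.
- jar_b2: White jar with red cap, 52 mm diameter, 105 mm high, in the middle of the tray; its top is about 108 mm above the worktop. Origin at the centre of its underside.
- jar_small: White jar with red cap, 38 mm diameter, 82 mm high, in the tray farthest from the robot; its top is about 85 mm above the worktop. Origin at the centre of its underside.
Things that resemble listed ones, but are neither listed nor needed, are in the scene too. What is shaped like the jar_b2 but turquoise or yellow is not meant.

How it is judged (in metres and radians):
On the way, in this order (a step that is already met when the one before it is completed fails the run):
1. the tip is just above the green-dot end of the seam (x of probe in the frame of chamber between -0.043 and -0.027 m and y of probe in the frame of chamber between 0.047 and 0.063 m and z of probe in the frame of chamber between 0.0465 and 0.061 m and angle between probe's own z axis and vertical below 0.2 rad and contact force between the fingers and probe above 1 N), for 0.05 s.
2. the tip has followed the front seam 1 of 4 quarters (x of probe in the frame of chamber between -0.043 and -0.027 m and y of probe in the frame of chamber between 0.0195 and 0.0355 m and z of probe in the frame of chamber between 0.0465 and 0.061 m and angle between probe's own z axis and vertical below 0.2 rad and contact force between the fingers and probe above 1 N), for 0.02 s.
3. the tip has followed the front seam 2 of 4 quarters (x of probe in the frame of chamber between -0.043 and -0.027 m and y of probe in the frame of chamber between -0.008 and 0.008 m and z of probe in the frame of chamber between 0.0465 and 0.061 m and angle between probe's own z axis and vertical below 0.2 rad and contact force between the fingers and probe above 1 N), for 0.02 s.
4. the tip has followed the front seam 3 of 4 quarters (x of probe in the frame of chamber between -0.043 and -0.027 m and y of probe in the frame of chamber between -0.0355 and -0.0195 m and z of probe in the frame of chamber between 0.0465 and 0.061 m and angle between probe's own z axis and vertical below 0.2 rad and contact force between the fingers and probe above 1 N), for 0.02 s.
5. the tip is just above the corner of the seam (x of probe in the frame of chamber between -0.043 and -0.027 m and y of probe in the frame of chamber between -0.063 and -0.047 m and z of probe in the frame of chamber between 0.0465 and 0.061 m and angle between probe's own z axis and vertical below 0.2 rad and contact force between the fingers and probe above 1 N), for 0.02 s.
6. the tip has followed the side seam 1 of 3 thirds (x of probe in the frame of chamber between -0.0197 and -0.0037 m and y of probe in the frame of chamber between -0.063 and -0.047 m and z of probe in the frame of chamber between 0.0465 and 0.061 m and angle between probe's own z axis and vertical below 0.2 rad and contact force between the fingers and probe above 1 N), for 0.02 s.
7. the tip has followed the side seam 2 of 3 thirds (x of probe in the frame of chamber between 0.0036 and 0.0196 m and y of probe in the frame of chamber between -0.063 and -0.047 m and z of probe in the frame of chamber between 0.0465 and 0.061 m and angle between probe's own z axis and vertical below 0.2 rad and contact force between the fingers and probe above 1 N), for 0.02 s.
8. the tip is just above the red-dot end of the seam (x of probe in the frame of chamber between 0.027 and 0.043 m and y of probe in the frame of chamber between -0.063 and -0.047 m and z of probe in the frame of chamber between 0.0465 and 0.061 m and angle between probe's own z axis and vertical below 0.2 rad and contact force between the fingers and probe above 1 N), for 0.02 s.
9. the tip passes over the row of jars, above their caps (y of probe in the frame of jar_tray between -0.035 and 0.035 m and x of probe in the frame of jar_tray between -0.13 and 0.13 m and height (world z) of probe above 0.11 m and contact force between the fingers and probe above 1 N), for 0.04 s.
At the end, for the whole second after the job is handed in: The probe is still gripped in the fingers, still (under 20 mm/s) and upright within 0.2 rad, its tip within 6 mm sideways of the leak outlet's centre and 1.5 to 14 mm above it, without contact; all three jars stand upright within 12 mm of where they were (horizontal distance between probe and leak_outlet below 0.006 m and z of probe in the frame of leak_outlet between 0.0015 and 0.014 m and angle between probe's own z axis and vertical below 0.2 rad and contact force between the fingers and probe above 1 N and linear speed of probe below 0.02 m/s and contact force between probe and leak_standard below 0.05 N and angle between each of jar_b1, jar_b2, jar_small's own z axis and vertical below 0.15 rad and distance of each of jar_b1, jar_b2, jar_small from where it was at the start of the episode below 0.012 m); the arm keeps its last pose, push and grip.
It fails at once if the probe touches the chamber (contact force between probe and chamber above 0.5 N).
It fails at once if the probe touches the leak standard (contact force between probe and leak_standard above 0.5 N).
It fails at once if the probe moves faster than 0.12 m/s while its tip is within 15 mm above the chamber (x of probe in the frame of chamber between -0.055 and 0.055 m and y of probe in the frame of chamber between -0.075 and 0.075 m and z of probe in the frame of chamber between 0 and 0.061 m and linear speed of probe above 0.12 m/s).
It fails at once if a jar is shifted or tipped (distance of any of jar_b1, jar_b2, jar_small from where it was at the start of the episode above 0.012 m or angle between any of jar_b1, jar_b2, jar_small's own z axis and vertical above 0.2 rad).
It also fails if it takes over 54 s, if anything falls off the work surface, if the arm or the gripper's body presses on something with over 40 N, if the wrist force passes 120 N, or if a joint passes its speed limit or range.

## Working session

There is one attempt and no reset: what is moved stays moved. The work goes in short steps, Python scripts to look and compute and a shell command to move; the robot and the scene stay as the last step left them, time stands still between calls to the robot, and variables do not carry over. Pictures are saved under pics/ and viewed, about 8 in all and at most 12, crops included, and the job is handed in when it is done.

```bash
ls; mkdir -p pics; cat > h.py <<'E'
import numpy as np, cv2
from plant import bot
def cap(n):
    c=bot.capture(n); R,_=cv2.Rodrigues(np.array(c['rvec'],float)); c['R']=R; c['t']=np.array(c['tvec'],float).ravel(); return c
def ray(c,u,v,z):
    d=c['R'].T@np.array([(u-c['cx'])/c['fx'],(v-c['cy'])/c['fy'],1]); o=-c['R'].T@c['t']
    return o+d*(z-o[2])/d[2]
def cloud(c):
    z=c['z_map'].astype(float); v,u=np.mgrid[:384,:512]
    p=np.stack([(u-c['cx'])/c['fx']*z,(v-c['cy'])/c['fy']*z,z],-1)
    w=(p-c['t'])@c['R']; w[z==0]=np.nan; return w
E
python3 - <<'E'
from h import *
a=cap('scene');b=cap('side')
cv2.imwrite('pics/scene.png',a['frame']);cv2.imwrite('pics/side.png',b['frame'])
o=bot.get_obs();print(o['time'],o['tool_pos'],o['tcp_rot'],o['grip_width'])
E
```

```text
pics
0.1 [ 222.0129425  -475.37884161  226.11573511] [-3.14139537e+00  1.30114879e-03 -1.13404616e+00] 91.64494584356534
```

View pics/scene.png

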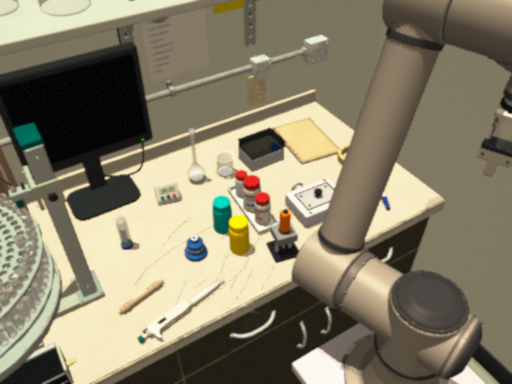

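View pics/side.png

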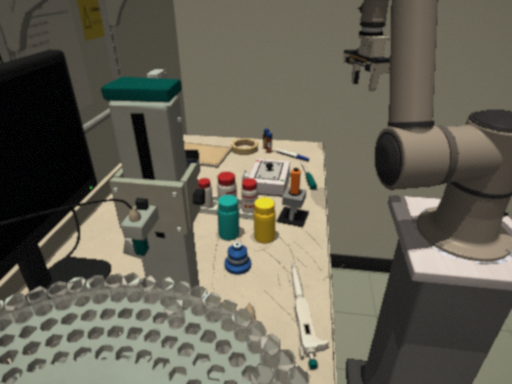

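The scene picture shows the orange-handled probe in its stand at (285,220), the chamber at (312,200), and red-capped jars at (241,178), (252,187) and (262,203). The blue leak standard is at (195,248), with turquoise and yellow decoy jars at (222,215) and (239,236). The side view agrees: probe (295,182), chamber (268,175), leak (238,258).
Possible mix-ups for the probe are the orange probe (285,220), the wooden-handled tool (142,296) and the green-handled driver at side (310,177). Only the first is orange, square and in a stand.

```bash
python3 - <<'E'
from h import *
for n in('scene','side'):
    c=cap(n);W=cloud(c);f=c['frame'];hsv=cv2.cvtColor(f,cv2.COLOR_BGR2HSV)
    for nm,lo,hi in(('orange',(6,170,120),(18,255,255)),('blue',(100,150,60),(125,255,255)),('red',(172,150,90),(180,255,255)),('yel',(22,170,120),(32,255,255)),('turq',(82,150,60),(98,255,255))):
        m=cv2.inRange(hsv,lo,hi);k,l,s,ce=cv2.connectedComponentsWithStats(m)
        for i in range(1,k):
            if s[i,4]>40:
                w=W[l==i];print(n,nm,s[i],np.nanmedian(w,0).round(),'zmax',np.nanpercentile(w[:,2],97).round())
    if n=='scene':
        # chamber corners: top plane z~46
        m=(abs(W[...,2]-46)<4)
        k,l,s,ce=cv2.connectedComponentsWithStats(m.astype(np.uint8))
        for i in range(1,k):
            if s[i,4]>100:
                w=W[l==i];print('z46',s[i],cv2.minAreaRect(w[:,:2].astype(np.float32)))
c=cap('wrist');print(-c['R'].T@c['t'],c['R'],c['fx'],bot.get_obs()['tool_pos'])
s=cap('scene');cv2.imwrite('pics/crop.png',cv2.resize(s['frame'][150:280,170:350],None,fx=4,fy=4,interpolation=cv2.INTER_CUBIC))
E
```

```text
scene orange [280 211  10  21 171] [415.   4. 119.] zmax 145.0
scene blue [188 239  15  11 116] [524. 203.  47.] zmax 52.0
scene blue [186 249  20  11 114] [515. 207.  14.] zmax 19.0
scene yel [214   0  29  13 228] [ 980. -172.  423.] zmax 435.0
scene yel [229 216  20  39 668] [472. 102.  76.] zmax 107.0
scene turq [ 13 123  29  24 463] [556. 475. 475.] zmax 476.0
scene turq [213 196  18  37 505] [559. 104.  79.] zmax 107.0
z46 [194  82 138  51 579] ((975.3306274414062, -312.63006591796875), (29.121490478515625, 585.1231689453125), 0.23173224925994873)
z46 [144 130  44  20 217] ((973.7936401367188, 76.69876098632812), (27.614295959472656, 160.35061645507812), 1.473968744277954)
z46 [101 146  41  20 209] ((974.4631958007812, 230.54965209960938), (28.15679168701172, 133.62901306152344), 2.866811513900757)
z46 [ 55 167  29  14 144] ((976.4011840820312, 391.58306884765625), (82.75848388671875, 28.866365432739258), 89.96939086914062)
z46 [ 285  177   50   41 1066] ((505.9978942871094, -171.5915985107422), (148.08331298828125, 114.19358825683594), 86.61180114746094)
z46 [154 181  24  11 10
[... 177 characters left out ...]
294837951660156, 40.11863708496094), 66.48915100097656)
side orange [291 170   9  22 138] [424.   7. 121.] zmax 144.0
side blue [229 247  17  13 173] [532. 209.  48.] zmax 55.0
side blue [226 260  24  13 184] [529. 218.  15.] zmax 20.0
side yel [254 198  20  45 645] [490. 113.  78.] zmax 107.0
side turq [103  77  75  13 722] [559. 482. 475.] zmax 476.0
side turq [307 174   8  12  52] [ 380. -175.   21.] zmax 25.0
side turq [218 195  20  44 754] [571. 113.  71.] zmax 107.0
[ 286.49444885 -446.78078929  384.49548856] [[ 0.42367117 -0.90581528 -0.00118773]
 [-0.87346275 -0.40888574  0.26433934]
 [-0.23992826 -0.11095551 -0.964429  ]] 284.5996737744205 [ 222.0597393  -475.55597837  226.42411052]
```

View pics/crop.png

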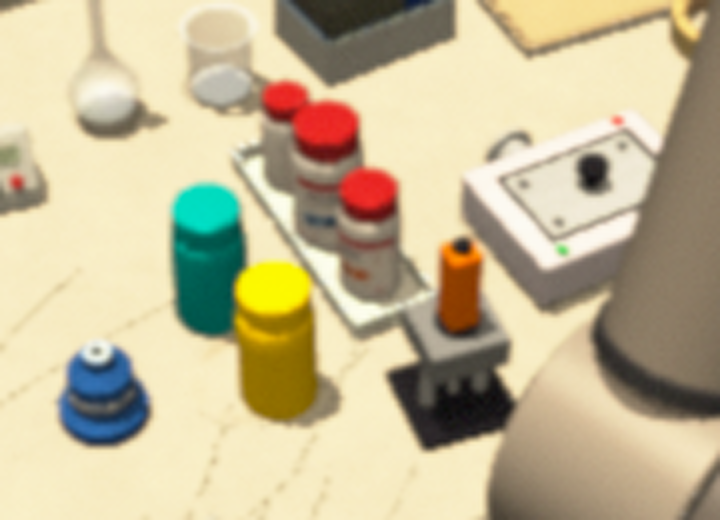

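The crop confirms the choice: the orange square handle with its black button sits in the grey stand, beside the red-capped jars. The green dot is at the near-left chamber corner and the red dot at the far-right one. Next I take the wrist camera over it.

```bash
python3 -m pendant '[{"linear":[60,120,75],"twist":10},{"linear":[115,230,75],"twist":20},{"linear":[140,280,75],"twist":30},{"linear":[165,330,75],"twist":40},{"linear":[190,380,75],"twist":50},{"linear":[210,420,75],"twist":60},{"linear":[228,455,75],"twist":65},{"linear":[228,455,75],"twist":65},{"linear":[228,455,75],"twist":65},{"linear":[228,455,75],"twist":65},{"linear":[228,455,75],"twist":65},{"linear":[228,455,75],"twist":65}]'
python3 - <<'E'
from h import *
c=cap('wrist');cv2.imwrite('pics/w1.png',c['frame']);np.save('w1.npy',c,allow_pickle=True)
o=bot.get_obs();print(o['time'],o['tool_pos'],o['tcp_rot'],o['joint_positions'],-c['R'].T@c['t'])
E
```

```text
time: 1.8
tool_pos: [449.7, -21.7, 301.7]
tcp_rot: [3.141, 0.0, -0.001]
contact_force: [0.1, -0.2, -0.4]
grip_width: 92.0
1.85 [449.83502228 -21.68674004 301.79128971] [ 3.14146459e+00 -1.03471923e-04 -1.34647451e-03] [-2.18566911e-01  1.49990925e-01  1.57308565e+00 -1.03958291e-04
  1.41838744e+00 -2.17204654e-01] [449.68905974  48.24424934 459.90836197]
```

View pics/w1.png

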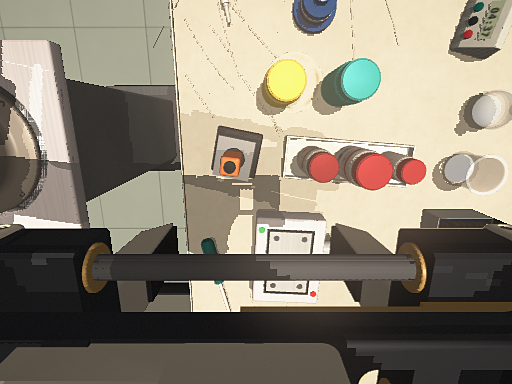

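The wrist view shows the probe handle's top at (231,165), the stand at (238,152), and the chamber's green dot at (262,230) and red dot at (313,294), with the gripper screw crossing its middle. The jars are at (322,166), (374,170) and (411,171), and the blue leak is cut off at (316,10). Now to measure.

```bash
python3 - <<'E'
from h import *
c=np.load('w1.npy',allow_pickle=True).item();W=cloud(c);f=c['frame'];hsv=cv2.cvtColor(f,cv2.COLOR_BGR2HSV)
def comp(lo,hi,z,roi,mn=6):
    m=cv2.inRange(hsv,lo,hi);q=np.zeros_like(m);q[roi[1]:roi[3],roi[0]:roi[2]]=255;m&=q
    k,l,s,ce=cv2.connectedComponentsWithStats(m)
    for i in range(1,k):
        if s[i,4]>=mn: print(s[i],ce[i].round(1),ray(c,*ce[i],z).round(1),'depth',np.nanmedian(W[l==i],0).round(1))
print('green');comp((45,120,60),(75,255,255),46,(250,220,330,310),3)
print('red');comp((172,120,90),(180,255,255),46,(250,220,330,310),3);comp((0,170,90),(6,255,255),46,(250,220,330,310),3)
# orange top face by depth
m=(abs(W[...,2]-142)<5);m[:130]=0;m[200:]=0;m[:,:200]=0;m[:,270:]=0
print('handle top',cv2.minAreaRect(W[m][:,:2].astype(np.float32)),W[m].mean(0),m.sum())
m=(abs(W[...,2]-76)<4);m[:110]=0;m[200:]=0;m[:,:200]=0;m[:,275:]=0
print('stand plate',cv2.minAreaRect(W[m][:,:2].astype(np.float32)),m.sum())
m=(W[...,2]<14)&(W[...,2]>5);m[:110]=0;m[200:]=0;m[:,:200]=0;m[:,275:]=0
print('foot',cv2.minAreaRect(W[m][:,:2].astype(np.float32)),m.sum())
m=(abs(W[...,2]-46)<4);m[:200]=0;m[310:]=0;m[:,:245]=0;m[:,335:]=0
print('chamber',cv2.minAreaRect(W[m][:,:2].astype(np.float32)),m.sum(),np.median(W[m][:,2]))
m=(abs(W[...,2]-18)<3);m[:125]=0;m[200:]=0;m[:,:275]=0;m[:,425:]=0
print('tray',cv2.minAreaRect(W[m][:,:2].astype(np.float32)),m.sum())
for nm,(u,v),h in(('b1',(322,166),97),('b2',(374,170),108),('sm',(411,171),85)):print(nm,ray(c,u,v,h).round(),W[v,u].round())
a=cv2.resize(f[110:200,200:280],None,fx=5,fy=5,interpolation=cv2.INTER_CUBIC);b=cv2.resize(f[212:302,250:330],None,fx=5,fy=5,interpolation=cv2.INTER_CUBIC)
cv2.imwrite('pics/w1c.png',np.hstack([a[:450],b[:450]]))
E
```

```text
green
[259 227   6   6  23] [261.6 229.5] [ 462.2 -120.5   46. ] depth [ 462.7 -120.4   47.1]
red
[311 292   5   5  20] [312.8 293.8] [ 548.2 -235.4   46. ] depth [ 548.3 -234.8   47. ]
handle top ((422.20001220703125, -5.173301696777344), (22.049551010131836, 21.98776626586914), 83.5807113647461) [422.72549358  -4.13651812 142.35964259] 300
stand plate ((422.0830078125, -5.194974899291992), (53.88272476196289, 49.980628967285156), 78.50988006591797) 940
foot ((422.2672424316406, -4.746059417724609), (71.13676452636719, 71.81037902832031), 78.43750762939453) 662
chamber ((504.661376953125, -177.22430419921875), (150.3379364013672, 109.82501983642578), 87.19062042236328) 3832 46.16758110041859
tray ((596.9468994140625, -18.774269104003906), (66.16155242919922, 199.84732055664062), 85.49457550048828) 568
b1 [538. -12.  97.] [538. -12.  97.]
b2 [601. -15. 108.] [601. -16. 107.]
sm [660. -21.  85.] [660. -21.  85.]
```

View pics/w1c.png

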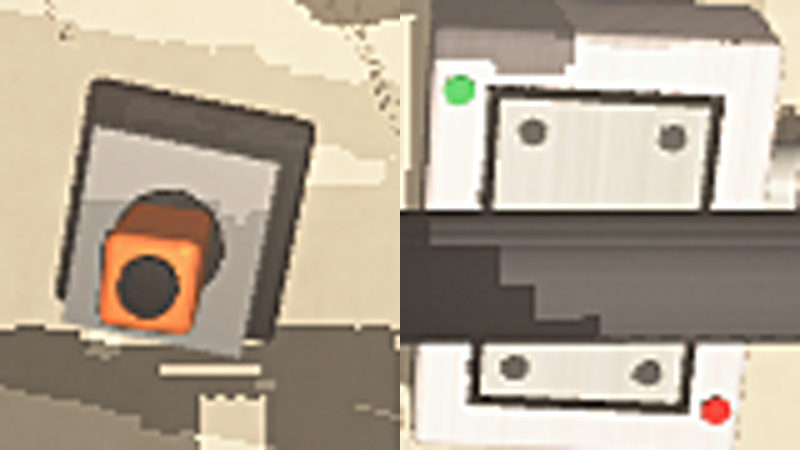

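The crop shows the handle's top turned about -6° and the stand about -11.5°. The seam corners beside the green and red dots are clear, and each dot lies 11 mm from its corner along chamber x. I take the chamber as (505, -177.5) with yaw -3°, and the probe as (422.2, -5.2). Descending over the handle now.

```bash
python3 -m pendant '[{"linear":[-14,8,-50],"twist":-3},{"linear":[-27.5,16.5,-100],"twist":-6},{"linear":[-27.5,16.5,-120],"twist":-6},{"linear":[-27.5,16.5,-140],"twist":-6},{"linear":[-27.5,16.5,-160],"twist":-6},{"linear":[-27.5,16.5,-180],"twist":-6},{"linear":[-27.5,16.5,-198],"twist":-6},{"linear":[-27.5,16.5,-198],"twist":-6},{"linear":[-27.5,16.5,-198],"twist":-6}]'
python3 - <<'E'
from h import *
c=cap('wrist');np.save('w2.npy',c,allow_pickle=True)
W=cloud(c);o=bot.get_obs();print(o['tool_pos'],o['tcp_rot'])
hsv=cv2.cvtColor(c['frame'],cv2.COLOR_BGR2HSV);m=cv2.inRange(hsv,(5,150,80),(18,255,255))>0
w=W[m];print(m.sum(),np.nanmin(w,0),np.nanmax(w,0));t=w[w[:,2]>138];print(len(t),cv2.minAreaRect(t[:,:2].astype(np.float32)))
cv2.imwrite('pics/w2.png',c['frame'])
E
```

```text
time: 2.98
tool_pos: [423.0, -4.7, 104.4]
tcp_rot: [3.141, -0.001, -0.105]
contact_force: [-0.1, 0.0, 0.4]
grip_width: 91.8
[423.16337905  -4.596584   104.52863621] [ 3.14147277e+00 -1.60876796e-03 -1.04867214e-01]
2199 [376.98140666 -15.95442658  82.54526971] [496.63644951  33.5016887  199.19010474]
841 ((435.3234558105469, 4.749757766723633), (43.572410583496094, 120.96686553955078), 83.06212615966797)
```

View pics/w2.png

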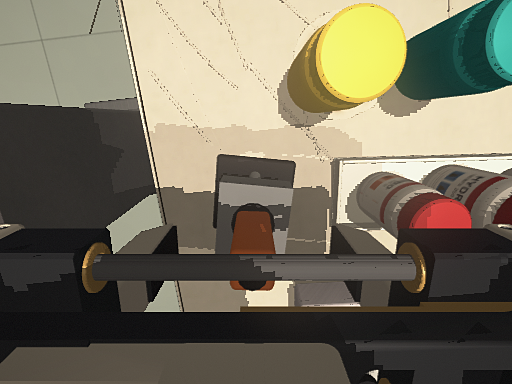

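The handle at (252,255) lies midway between the jaws at (93,262) and (411,262), well clear of the jars. Closing.

```bash
python3 -m pendant '[{"linear":[0,0,0],"twist":0},{"linear":[0,0,0],"twist":0},{"linear":[0,0,0],"twist":0},{"linear":[0,0,0],"twist":0},{"linear":[0,0,0],"twist":0},{"linear":[0,0,0],"twist":0}]' 255
```

```text
time: 3.78
tool_pos: [422.6, -4.2, 103.7]
tcp_rot: [3.142, 0.0, -0.104]
contact_force: [0.3, -1.0, 0.2]
grip_width: 36.7
```

```bash
python3 -m pendant '[{"linear":[0,0,0],"twist":0},{"linear":[0,0,0],"twist":0},{"linear":[0,0,0],"twist":0},{"linear":[0,0,0],"twist":0},{"linear":[0,0,0],"twist":0},{"linear":[0,0,0],"twist":0}]' 255
```

```text
time: 4.53
tool_pos: [422.6, -4.2, 103.7]
tcp_rot: [3.142, -0.0, -0.104]
contact_force: [-0.0, -0.3, -0.9]
grip_width: 21.8
```

Gripped at 21.8 mm. Lifting straight up.

```bash
python3 -m pendant '[{"linear":[0,0,5],"twist":0},{"linear":[0,0,15],"twist":0},{"linear":[0,0,30],"twist":0},{"linear":[0,0,45],"twist":0},{"linear":[0,0,60],"twist":0},{"linear":[0,0,75],"twist":0},{"linear":[0,0,90],"twist":0},{"linear":[0,0,100],"twist":0},{"linear":[0,0,100],"twist":0},{"linear":[0,0,100],"twist":0}]'
python3 - <<'E'
from h import *
o=bot.get_obs();print(o['time'],o['tool_pos'],o['grip_width'])
for n in('scene','side'):
    c=cap(n);W=cloud(c);f=c['frame']
    T=c['R']@np.array([422.6,-4.2,111.])+c['t'];u,v=T[0]/T[2]*c['fx']+c['cx'],T[1]/T[2]*c['fy']+c['cy'];print(n,u,v)
    x0,y0=int(u)-40,int(v)-50
    cv2.imwrite(f'pics/l_{n}.png',cv2.resize(f[y0:y0+80,x0:x0+80],None,fx=5,fy=5,interpolation=cv2.INTER_CUBIC));np.save(f'l_{n}.npy',c,allow_pickle=True)
cv2.imwrite('pics/lift.png',np.hstack([cv2.imread('pics/l_scene.png'),cv2.imread('pics/l_side.png')]))
E
```

```text
time: 5.78
tool_pos: [422.3, -4.2, 203.4]
tcp_rot: [-3.142, 0.001, -0.104]
contact_force: [-0.4, -0.5, -0.9]
grip_width: 21.4
5.775 [422.30209182  -4.17006027 203.37786991] 21.383075315896775
scene 285.28033730507036 220.4110936769367
side 294.94998599747277 181.16445861417876
```

View pics/lift.png

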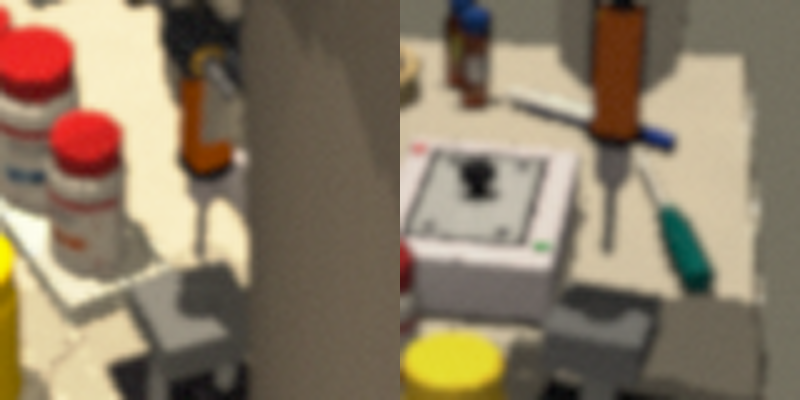

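The scene picture shows the tip at about (285.4,221) against a predicted (285.3,220.4). The side view puts it at about (295.6,181) against (295.0,181.2). The probe hangs upright and the tip sits about 92.5 mm below the TCP. Next I move to above the green-dot corner.

```bash
python3 -m pendant '[{"linear":[5,-11,0],"twist":0},{"linear":[13,-31,0],"twist":0},{"linear":[22,-51,0],"twist":0},{"linear":[31,-71,-5],"twist":0},{"linear":[40,-91,-12],"twist":0},{"linear":[47,-107,-20],"twist":0},{"linear":[50.5,-116,-28],"twist":0},{"linear":[50.5,-116,-35],"twist":0},{"linear":[50.5,-116,-35],"twist":0},{"linear":[50.5,-116,-35],"twist":0}]'
python3 - <<'E'
from h import *
o=bot.get_obs();p=np.array(o['tool_pos']);print(o['time'],p)
im=[]
for n in('scene','side'):
    c=cap(n);f=c['frame']
    pr=lambda P:(lambda T:(T[0]/T[2]*c['fx']+c['cx'],T[1]/T[2]*c['fy']+c['cy']))(c['R']@np.array(P,float)+c['t'])
    u,v=pr(p-[0,0,92.5]);print(n,'tip',(u,v))
    x0,y0=int(u)-50,int(v)-40;print(x0,y0)
    g=cv2.resize(f[y0:y0+80,x0:x0+80],None,fx=5,fy=5,interpolation=cv2.INTER_CUBIC)
    for P in([472.9,-120.8,46],[467.2,-230.6,46],[537.1,-234.2,46]):
        a,b=pr(P);cv2.circle(g,(int((a-x0+.5)*5),int((b-y0+.5)*5)),4,(255,0,255),1)
    cv2.circle(g,(int((u-x0+.5)*5),int((v-y0+.5)*5)),4,(0,255,255),1)
    im.append(g)
cv2.imwrite('pics/start.png',np.hstack(im))
E
```

```text
time: 7.12
tool_pos: [473.1, -119.7, 169.0]
tcp_rot: [-3.142, -0.0, -0.103]
contact_force: [0.1, -0.2, -0.7]
grip_width: 22.3
7.125 [ 473.08297617 -119.70071884  168.9865724 ]
scene tip (np.float64(309.45739504369465), np.float64(201.5511834530894))
259 161
side tip (np.float64(278.2836324067599), np.float64(170.47808110355174))
228 130
```

View pics/start.png

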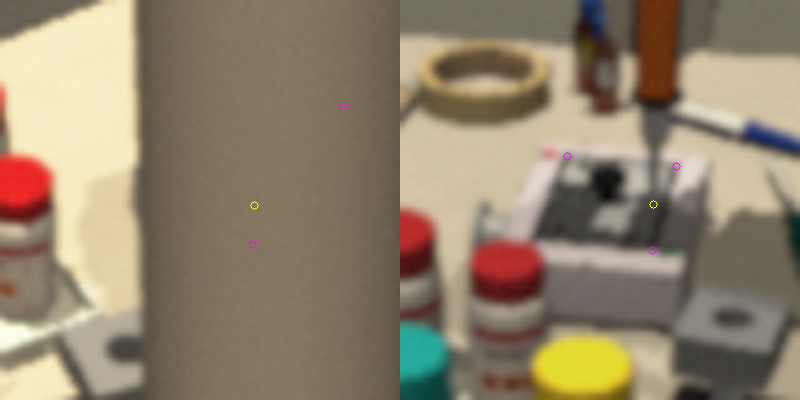

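In the side view the tip at (653,200) hangs above the green-dot corner, and the computed corners fall on the seam; the arm hides the scene view. The tip is at z ≈ 76, so I descend slowly to about 54.

```bash
python3 -m pendant '[{"linear":[0,-0.5,-4],"twist":0},{"linear":[0,-0.5,-9],"twist":0},{"linear":[0,-0.5,-14],"twist":0},{"linear":[0,-0.5,-18],"twist":0},{"linear":[0,-0.5,-21],"twist":0},{"linear":[0,-0.5,-22.5],"twist":0},{"linear":[0,-0.5,-22.5],"twist":0},{"linear":[0,-0.5,-22.5],"twist":0}]'
```

```text
time: 8.22
tool_pos: [473.2, -120.7, 146.4]
tcp_rot: [3.142, -0.0, -0.104]
contact_force: [-0.2, 0.3, -0.4]
grip_width: 21.9
```

```bash
python3 -m pendant '[{"linear":[-0.1,-2,0],"twist":0},{"linear":[-0.3,-5.5,0],"twist":0},{"linear":[-0.5,-9.2,0],"twist":0},{"linear":[-0.7,-13,0],"twist":0},{"linear":[-0.9,-16.7,0],"twist":0},{"linear":[-1.1,-20.5,0],"twist":0},{"linear":[-1.3,-24.2,0],"twist":0},{"linear":[-1.4,-28,0],"twist":0},{"linear":[-1.6,-31.7,0],"twist":0},{"linear":[-1.8,-35.5,0],"twist":0},{"linear":[-2,-39.2,0],"twist":0},{"linear":[-2.2,-43,0],"twist":0},{"linear":[-2.4,-46.7,0],"twist":0},{"linear":[-2.6,-50.5,0],"twist":0},{"linear":[-2.8,-54,0],"twist":0},{"linear":[-2.9,-56,0],"twist":0}]'
python3 -m pendant '[{"linear":[-0.1,-2,0],"twist":0},{"linear":[-0.3,-5.5,0],"twist":0},{"linear":[-0.5,-9.2,0],"twist":0},{"linear":[-0.7,-13,0],"twist":0},{"linear":[-0.9,-16.7,0],"twist":0},{"linear":[-1.1,-20.5,0],"twist":0},{"linear":[-1.3,-24.2,0],"twist":0},{"linear":[-1.4,-28,0],"twist":0},{"linear":[-1.6,-31.7,0],"twist":0},{"linear":[-1.8,-35.5,0],"twist":0},{"linear":[-2,-39.2,0],"twist":0},{"linear":[-2.2,-43,0],"twist":0},{"linear":[-2.4,-46.7,0],"twist":0},{"linear":[-2.6,-50.5,0],"twist":0},{"linear":[-2.8,-53,0],"twist":0},{"linear":[-2.9,-54,0],"twist":0},{"linear":[-2.9,-54,0],"twist":0},{"linear":[-2.9,-54,0],"twist":0}]'
python3 - <<'E'
from h import *
o=bot.get_obs();print(o['time'],o['tool_pos'])
E
```

```text
time: 10.22
tool_pos: [470.2, -177.0, 146.2]
tcp_rot: [-3.142, -0.0, -0.104]
contact_force: [-0.8, -0.1, -1.1]
grip_width: 22.3
time: 12.48
tool_pos: [467.3, -230.6, 146.2]
tcp_rot: [-3.141, -0.0, -0.104]
contact_force: [0.3, -0.0, -0.9]
grip_width: 21.9
12.475 [ 467.30208998 -230.60032138  146.2122681 ]
```

```bash
python3 -m pendant '[{"linear":[2,-0.1,0],"twist":0},{"linear":[5.5,-0.3,0],"twist":0},{"linear":[9.2,-0.5,0],"twist":0},{"linear":[13,-0.7,0],"twist":0},{"linear":[16.7,-0.9,0],"twist":0},{"linear":[20.5,-1.1,0],"twist":0},{"linear":[24.2,-1.3,0],"twist":0},{"linear":[28,-1.4,0],"twist":0},{"linear":[31.7,-1.6,0],"twist":0},{"linear":[35.5,-1.8,0],"twist":0},{"linear":[39.2,-2,0],"twist":0},{"linear":[43,-2.2,0],"twist":0},{"linear":[46.7,-2.4,0],"twist":0},{"linear":[50.5,-2.6,0],"twist":0},{"linear":[54.2,-2.8,0],"twist":0},{"linear":[58,-3,0],"twist":0},{"linear":[61.7,-3.2,0],"twist":0},{"linear":[65.5,-3.4,0],"twist":0},{"linear":[68.5,-3.5,0],"twist":0},{"linear":[69.8,-3.6,0],"twist":0}]'
python3 -m pendant '[{"linear":[0,0,0],"twist":0},{"linear":[0,0,0],"twist":0},{"linear":[0,0,3],"twist":0},{"linear":[0,0,8],"twist":0},{"linear":[0,0,15],"twist":0},{"linear":[0,0,25],"twist":0},{"linear":[0,0,38],"twist":0},{"linear":[0,0,52],"twist":0},{"linear":[0,0,66],"twist":0},{"linear":[0,0,78],"twist":0},{"linear":[0,0,84],"twist":0},{"linear":[0,0,86],"twist":0},{"linear":[0,0,86],"twist":0}]'
python3 - <<'E'
from h import *
o=bot.get_obs();print(o['time'],o['tool_pos'],o['joint_positions'])
s=cap('side');cv2.imwrite('pics/side2.png',s['frame'])
c=s;W=cloud(c);m=(abs(W[...,2]-60)<3);m[:,:200]=0;m[:,270:]=0;m[:220]=0;m[290:]=0
print(m.sum(),np.argwhere(m).mean(0),W[m].mean(0),W[m].min(0),W[m].max(0))
E
```

```text
time: 14.98
tool_pos: [537.3, -234.3, 146.2]
tcp_rot: [-3.142, -0.0, -0.104]
contact_force: [-0.2, -0.7, -0.1]
grip_width: 22.1
time: 16.6
tool_pos: [537.0, -234.2, 231.9]
tcp_rot: [-3.141, 0.0, -0.104]
contact_force: [0.1, 0.1, -1.1]
grip_width: 21.9
16.6 [ 536.97431607 -234.245236    231.93642849] [-5.42139679e-01  4.51303256e-01  1.33999938e+00  2.13702198e-05
  1.35083122e+00 -4.37871294e-01]
114 [232.75438596 241.63157895] [531.1780483  154.41575591  60.37599649] [474.23924827 100.644891    57.06812837] [590.79914458 208.3947593   62.97077848]
```

The seam is traced on both legs and the tip has been lifted to about 139 mm. I now carry it over the jars (tallest 108 mm) and stop short of the leak for a look.

```bash
python3 -m pendant '[{"linear":[0,6,0],"twist":0},{"linear":[0,20,0],"twist":0},{"linear":[0,42,0],"twist":0},{"linear":[-1,67,0],"twist":0},{"linear":[-1,92,0],"twist":0},{"linear":[-1,117,0],"twist":0},{"linear":[-2,142,0],"twist":0},{"linear":[-2,167,0],"twist":0},{"linear":[-3,192,0],"twist":0},{"linear":[-3,217,0],"twist":0},{"linear":[-4,242,0],"twist":0},{"linear":[-4,267,0],"twist":0},{"linear":[-5,292,0],"twist":0},{"linear":[-5,314,0],"twist":0},{"linear":[-5,332,0],"twist":0},{"linear":[-5,341,0],"twist":0},{"linear":[-5,344,0],"twist":0},{"linear":[-5,344,0],"twist":0},{"linear":[-5,344,0],"twist":0}]'
python3 - <<'E'
from h import *
o=bot.get_obs();print(o['time'],o['tool_pos'])
c=cap('wrist');W=cloud(c);cv2.imwrite('pics/w3.png',c['frame']);np.save('w3.npy',c,allow_pickle=True)
m=(abs(W[...,2]-60)<3)&(abs(W[...,0]-530)<50)&(abs(W[...,1]-205)<50)
print('top',m.sum(),np.argwhere(m).mean(0),cv2.minEnclosingCircle(W[m][:,:2].astype(np.float32)))
m=(W[...,2]<24)&(W[...,2]>4)&(abs(W[...,0]-530)<60)&(abs(W[...,1]-205)<60)
print('foot',m.sum(),cv2.minEnclosingCircle(W[m][:,:2].astype(np.float32)))
E
```

```text
time: 19.02
tool_pos: [532.2, 109.1, 232.2]
tcp_rot: [3.141, -0.0, -0.105]
contact_force: [-0.0, -0.4, -0.8]
grip_width: 22.0
19.025 [532.18480401 109.07432883 232.19619029]
top 266 [102.84210526 247.33458647] ((534.2586669921875, 194.79013061523438), 9.927760124206543)
foot 620 ((533.9945678710938, 194.75765991210938), 29.870702743530273)
```

View pics/w3.png

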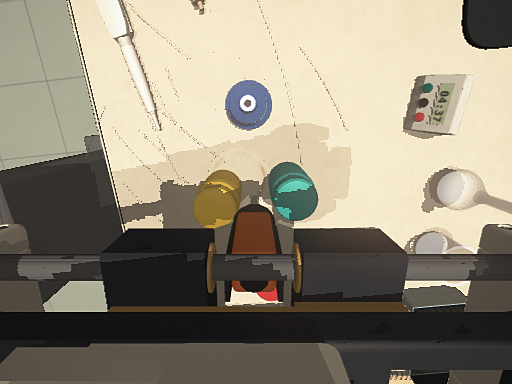

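The blue leak, with its white top and black outlet, is at (247,103). Depth circles for its top and foot agree on (534.2, 194.8). The probe is still upright in the jaws. I move over it and descend part-way.

```bash
python3 -m pendant '[{"linear":[0,5,0],"twist":0},{"linear":[1,18,0],"twist":0},{"linear":[1,35,0],"twist":0},{"linear":[2,52,0],"twist":0},{"linear":[2,68,0],"twist":0},{"linear":[2,80,0],"twist":0},{"linear":[2,86,-5],"twist":0},{"linear":[2,86,-15],"twist":0},{"linear":[2,86,-27],"twist":0},{"linear":[2,86,-39],"twist":0},{"linear":[2,86,-48],"twist":0},{"linear":[2,86,-54],"twist":0},{"linear":[2,86,-54],"twist":0},{"linear":[2,86,-54],"twist":0}]'
python3 - <<'E'
from h import *
o=bot.get_obs();p=np.array(o['tool_pos']);print(o['time'],p)
im=[]
for n in('scene','side'):
    c=cap(n);f=c['frame']
    pr=lambda P:(lambda T:(T[0]/T[2]*c['fx']+c['cx'],T[1]/T[2]*c['fy']+c['cy']))(c['R']@np.array(P,float)+c['t'])
    u,v=pr(p-[0,0,92.5]);x0,y0=int(u)-30,int(v)-30;print(n,x0,y0)
    g=cv2.resize(f[y0:y0+60,x0:x0+60],None,fx=6.66,fy=6.66,interpolation=cv2.INTER_CUBIC)
    for P,k in(([534.2,194.8,60],(255,0,255)),(p-[0,0,92.5],(0,255,255))):
        a,b=pr(P);print((a,b));cv2.circle(g,(int((a-x0+.5)*6.66),int((b-y0+.5)*6.66)),4,k,1)
    im.append(g)
cv2.imwrite('pics/leak.png',np.hstack(im))
E
```

```text
time: 20.82
tool_pos: [534.4, 195.7, 178.6]
tcp_rot: [-3.141, -0.001, -0.104]
contact_force: [0.7, -0.4, -1.0]
grip_width: 22.0
20.825 [534.35920227 195.73791537 178.61218418]
scene 163 200
(np.float64(195.08289249806916), np.float64(237.36132358725507))
(np.float64(193.826572405061), np.float64(230.47229785727637))
side 206 204
(np.float64(237.1547492465031), np.float64(243.80617806567045))
(np.float64(236.69542692071818), np.float64(234.41668338093356))
```

View pics/leak.png

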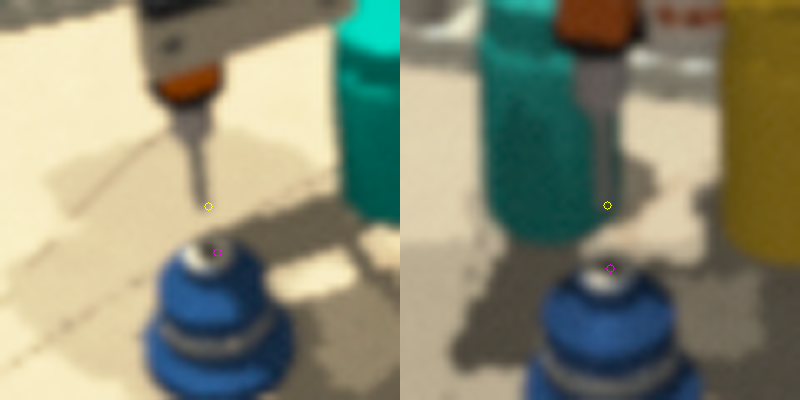

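In both views the tip sits directly above the outlet: scene tip (201,207) over outlet (209,252), side tip (604,205) over outlet (606,272). Tip and outlet share the same small marker offset, so the relative error is about 1 mm. Lowering another 18.5 mm, slowly.

```bash
python3 -m pendant '[{"linear":[0,-0.4,-2],"twist":0},{"linear":[0,-0.4,-5],"twist":0},{"linear":[0,-0.4,-8],"twist":0},{"linear":[0,-0.4,-11],"twist":0},{"linear":[0,-0.4,-14],"twist":0},{"linear":[0,-0.4,-16.5],"twist":0},{"linear":[0,-0.4,-18],"twist":0},{"linear":[0,-0.4,-18.5],"twist":0},{"linear":[0,-0.4,-18.5],"twist":0},{"linear":[0,-0.4,-18.5],"twist":0},{"linear":[0,-0.4,-18.5],"twist":0},{"linear":[0,-0.4,-18.5],"twist":0}]'
python3 - <<'E'
from h import *
o=bot.get_obs();p=np.array(o['tool_pos']);print(o['time'],p,o['grip_width'],np.abs(o['dq']).max())
im=[]
for n,(x0,y0) in(('scene',(163,205)),('side',(206,210))):
    im.append(cv2.resize(cap(n)['frame'][y0:y0+60,x0:x0+60],None,fx=6.66,fy=6.66,interpolation=cv2.INTER_CUBIC))
cv2.imwrite('pics/fin.png',np.hstack(im))
E
```

```text
time: 22.42
tool_pos: [534.2, 195.3, 159.8]
tcp_rot: [3.142, -0.0, -0.104]
contact_force: [-0.1, 0.1, -0.9]
grip_width: 22.2
22.425 [534.15329943 195.28620341 159.78210608] 22.163809498060015 0.002162294808090294
```

View pics/fin.png

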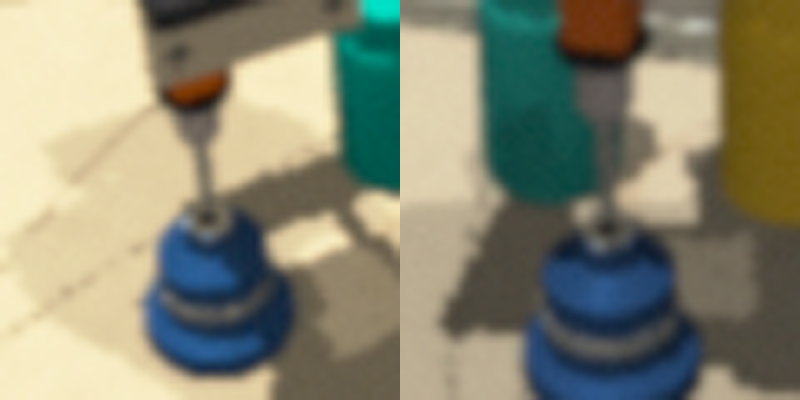

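In both views the tip is over the outlet: scene (207,203) above (209,218), side about (606,215) above (606,235). That leaves a visible gap of roughly 7 mm, with no contact force and the arm still. Handing in.

```bash
python3 -c "
from plant import bot
print(bot.close_job()); o=bot.get_obs(); print(o['time'],o['tool_pos'],o['grip_width'])"
```

```text
the job is handed in; nothing more can be done
None
the job is handed in; nothing more can be done
```

The job is handed in, at 22.4 s of the 54 s allowed. No verdict was reported.

**What I did:** I gripped the probe by its handle (22 mm opening) and lifted it straight out of the stand. I then traced the seam from the green dot, round the corner, to the red dot at about 3 cm/s, with the tip about 8 mm above it. I carried the probe over the jars with the tip at about 139 mm (the tallest jar is 108 mm) and stopped it over the blue leak outlet, still gripped.

**Last checks:**
- **Tip position:** the gripper was at (534.2, 195.3, 159.8) against an outlet measured at (534.2, 194.8). That puts the tip about 7 mm above the outlet and within about 1 mm sideways.
- **Steadiness and contact:** the arm was at rest and the external force reading was under 1 N. Both fixed cameras showed the probe upright with a gap under the tip.
- **Disagreement:** the side view suggests a gap of 8–9 mm rather than 7. The wrist camera placed the probe about 1 mm off the gripper's own reading in y. Both are within tolerance.
- **Not checked:** I did not measure the jars again after the carry. The tip passed about 30 mm above them and I saw no contact force. On the seam I checked the start position by camera, from the side view only because the arm hid the scene view. The rest of the trace relied on the arm's position readings.

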